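# Snap the vent weight onto the pressure cooker and tug-test it

## Robot

A 6-joint arm with a two-finger parallel gripper is mounted at the origin on the work surface. World frame = base frame: x ahead of the robot, y to its left, z up, the work surface at z = 0. Lengths are in mm, angles in rad, forces in N, time in s.
With the tool pointing down it reaches from about 300 to 775 mm from the base axis. Payload 14.6 kg.
Tool frame: the origin (TCP) lies midway between the tips of the shut fingers; the grasp point (between the pads) lies behind it (manip.grip_depth is the z of the grasp point in the tool frame, in mm); z points along the fingers, y is the line along which they close (so a half turn about z gives the same grasp; the last joint's range is limited). The gripper opens to 94 mm and grips with 3 to 60 N. Pads are 16 mm wide; open, the fingers measure 119 mm over their backs; the gripper's body (75 mm by 177 mm) begins 78 mm behind the grasp point.
Start: joints at [1.128, 0.3, 1.521, -0, 1.321, -0.067], TCP at [201.856, 511.609, 205.446] pointing down, gripper open.
Joint ranges: [-3.03, 3.03], [-0.79, 2.21], [0.23, 2.52], [-1.04, 4.18], [0, 3.07], [-2.55, 2.55]. Speed limits (rad/s): [2.22, 2.22, 2.57, 3.14, 3.14, 3.14].

## Interface

Orientations are given as [roll, pitch, yaw] about the fixed x, y, z axes, in that order (R = Rz(yaw) Ry(pitch) Rx(roll)).
In Python, from cell import manip gives the robot as it stands.
- The arm moves only by the tool send_path, called in YAML: its name, and indented under it one key for each argument. Schema: {"type":"object","properties":{"segments":{"type":"array","items":{"type":"object","properties":{"d":{"type":"array","items":{"type":"number"},"minItems":3,"maxItems":3},"rotvec":{"type":"array","items":{"type":"number"},"minItems":3,"maxItems":3}},"additionalProperties":false},"minItems":1,"maxItems":5},"finger_gap":{"type":"number"},"grip_n":{"type":"number"},"only":{"type":"string"},"quiet":{"type":"boolean"},"lines":{"type":"string"}},"required":["segments"],"additionalProperties":false}. segments is a list of rows, 1 to 5 of them, each an object with the fields d (a list: dx, dy, dz in units of 50 mm), rotvec (a list: a rotation vector rx, ry, rz in units of 0.05 rad); a field left out counts as zero; each row is the pose to reach, as a shift and turn from the pose commanded when the call began, along the tool's axes at that moment; what a row does not reach only later rows make up. A row lasts 1/10 s, in which the tool goes at most 50 mm and 0.15 rad, less where a joint would pass 70% of its speed; a pose out of reach is approached as far as the arm can. finger_gap is the finger opening in mm, set as the call begins (left out keeps the last). The fingers move at their own pace and stop on an object; grip_n is the grip in N (left out, the last holds). Time passes only in rows, so rows that do not move let the fingers close. The tool returns the time, the measured TCP pose, the force, the opening and the grip force at its end. only (a regular expression) keeps the lines of the reply that match it, lines (a string "A,B") keeps lines A to B, and quiet returns only ok. Input that does not fit is refused with a message, and nothing moves.
- manip.read_state(): the state, without advancing time (a new reading comes with each control period).
- manip.camera(name): name is "side" or "top" or "wrist"; returns (picture, depth): 400x640x3 uint8, red, green, blue; 400x640 float32, mm along the optical axis (not along the pixel's ray), 0 where there is no reading.
- manip.camera_info(name): a dict with "K" (3x3 intrinsics, pixels), "rvec" (rotation vector, rad) and "tvec" (3), from world to camera coordinates, as OpenCV has them; the wrist camera has in their place "mount" (4x4, takes a point from camera to tool coordinates, whose origin is the TCP and whose axes are the flange's). Camera axes: x right, y down, z forward; pixel columns grow to the right and rows downward; lengths in mm; the calibration is good to about 2 mm. The wrist camera is an equidistant fisheye: a pixel r from the principal point sees the ray r / f radians off the axis. A picture is of the moment at which its call begins: read the wrist's pose just before it. camera_info takes no time and is no camera call.
- manip.sign_off(): hands the job in; it is judged then, once.
The state is a dict: "clock": time; "joints": joint angles; "qd": joint speeds; "effort": joint torques, N m; "eef_pos": TCP position; "eef_rot": TCP orientation; "wrist_force": force on the tool from outside, world axes, zero at the start; "moment": the same for the moment, N m; "finger_gap": finger opening in mm; "finger_force": force on a finger pad.
Only numpy, scipy, OpenCV 4.12 (cv2) and the standard library are available. Lean on these libraries where they do the work, as an engineer would, in place of code of your own. Each camera call takes 0.05 s, during which the arm holds its last target. There are 200 camera calls.

## Task

Take the loose vent weight off the white plate and press it straight down over the vent pipe in the middle of the pressure cooker's lid until it snaps fully home, firmly but without ramming it. Then, with it home, prove the catch holds: tug the weight straight up with a steady pull of about 10 N for a full second (never more than 15 N), and finally let go of it, leaving it fully home and upright. Leave the plate, the spoon and the condiment carousel as they are.

Things in the scene. Friction and masses are not known exactly. Their poses are not given: they have to be found in the camera images.
- weight: Loose vent weight, 100 g, upright on the plate: round steel cup, mouth down, 34 mm across, 38 mm tall; on top a red knob, 26 mm across, 40 to 62 mm above the underside (best grip), sprung: it gives 1 to 3 mm up or down under load. Origin: centre of the underside, z up. Mouth: an 18 mm hole in a 4 mm thick lip; above it the cavity is 25 mm wide, up to 30 mm above the underside. Yaw does not matter.
- cooker: Aluminium pressure cooker, 194 mm across, fixed and heavy on a low gas ring. Origin at bench level under its centre, z up; lid 150 mm up in the middle, 138 mm at the rim. The vent pipe stands in the middle: seat flange 29 mm across, collar 14 mm across and 5 mm high, pipe 10 mm across. A black handle sticks out along +x, 90 to 240 mm from the axis, its top at 143 mm; a small grip at -x.
- vent_seat (a point): Centre of the vent pipe's seat (the flange's upper face) on the pipe's axis, 165 mm above the bench, 15 mm above the lid. The weight is fully home when its underside rests here.
- vent_tip (a point): Tip of the vent pipe, 23 mm above the seat, on the axis. Below it three sprung catches, 8.5 mm high, sloping on top, stand out to 23 mm across. The weight's lip rides down over them (about 3 to 9 N); they snap out above the lip and then hold it against any tug used here, with free up-and-down play: 2 to 8 mm, different each time and not measured. Short of the snap the weight just pulls off.
- plate: White ceramic plate, loose, 200 mm across, rim 18 mm high, inner floor 5 mm above the bench and flat to about 40 mm from its centre. Origin at the centre of its underside.
- spoon: Steel spoon lying on the bench, 170 mm long, along its own x; not part of the job.
- pot_lid (a point): Top centre of one of the five closed glass pots on the rotating steel condiment carousel (150 mm across, 130 mm tall with its centre knob, pots 72 mm tall); the carousel's axis lies 49 mm from this point. Not part of the job.
Things that resemble listed ones, but are neither listed nor needed, are in the scene too. Of the things that look like the weight, the smallest one is meant.

How it is judged (in metres and radians):
On the way, in this order (a step that is already met when the one before it is completed fails the run):
1. the weight is pressed fully home on the vent pipe (underside within 1.2 mm of the seat, within 3 mm of the axis) (z of weight in the frame of vent_seat below 0.0012 m and horizontal distance between weight and vent_seat below 0.003 m), for 0.1 s.
2. the weight, caught at the top of its play, is tugged upward with 7 to 15 N for 0.6 s (z of weight in the frame of vent_seat between 0.0013 and 0.0105 m and contact force between weight and cooker between 7 and 15 N), for 0.6 s.
At the end, for the whole second after the job is handed in: The weight sits on the vent pipe, underside within 1.5 mm of the seat, within 3 mm of the axis, upright within 0.08 rad, at rest and released; plate, spoon and carousel within 20 mm of where they were (z of weight in the frame of vent_seat between -0.002 and 0.0015 m and horizontal distance between weight and vent_seat below 0.003 m and angle between weight's own z axis and vertical below 0.08 rad and linear speed of weight below 0.01 m/s and distance of each of plate, spoon, pot_lid from where it was at the start of the episode below 0.02 m); the robot touches nothing.
It fails at once if the weight is tugged with more than 16 N (z of weight in the frame of vent_seat between 0.0013 and 0.0105 m and horizontal distance between weight and vent_seat below 0.003 m and contact force between weight and cooker above 16 N).
It fails at once if the weight is rammed onto the vent pipe with more than 25 N (contact force between weight and cooker above 25 N).
It fails at once if the plate, the spoon or the carousel is shifted by more than 20 mm (distance of any of plate, spoon, pot_lid from where it was at the start of the episode above 0.02 m).
It also fails if it takes over 61 s, if anything falls off the work surface, if the arm or the gripper's body presses on something with over 40 N, if the wrist force passes 120 N, or if a joint passes its speed limit or range.

## Working session

There is one attempt and no reset: what is moved stays moved. The work goes in short steps, Python scripts to look and compute and a tool call to move; the robot and the scene stay as the last step left them, time stands still between calls to the robot, and variables do not carry over. Pictures are saved under pics/ and viewed, at most 10 in all, crops included, and the job is handed in when it is done.

```bash
mkdir -p pics; cat > h.py <<'E'
import numpy as np, cv2
from cell import manip
def world(name,d,uv=None):
    i=manip.camera_info(name);K=np.array(i["K"]);R=cv2.Rodrigues(np.array(i["rvec"],float))[0];t=np.array(i["tvec"],float)
    v,u=np.mgrid[0:400,0:640]
    P=np.stack([(u-K[0,2])/K[0,0]*d,(v-K[1,2])/K[1,1]*d,d],-1)
    return (P-t.ravel())@R
E
python3 - <<'E'
from h import *
for n in("top","side"):
    p,d=manip.camera(n);cv2.imwrite(f"pics/{n}0.png",p[...,::-1]);np.savez(f"{n}0.npz",p=p,d=d)
    i=manip.camera_info(n);R=cv2.Rodrigues(np.array(i["rvec"],float))[0];print(n,(-R.T@np.array(i["tvec"]).ravel()).round(),np.array(i["K"]).round(1).tolist())
s=manip.read_state();print({k:np.round(v,3).tolist() for k,v in s.items()},manip.grip_depth)
E
```

```text
top [ 375.  -82. 1146.] [[468.6, 0.0, 321.8], [0.0, 468.6, 194.0], [0.0, 0.0, 1.0]]
side [   69. -1049.   807.] [[506.5, 0.0, 319.6], [0.0, 506.5, 200.9], [0.0, 0.0, 1.0]]
{'clock': 0.1, 'joints': [1.128, 0.3, 1.522, 0.0, 1.321, -0.067], 'qd': [-0.001, 0.0, -0.001, -0.001, 0.0, 0.0], 'effort': [0.003, -53.264, -35.329, 0.071, 0.024, -0.0], 'eef_pos': [201.77, 511.408, 204.954], 'eef_rot': [-3.141, -0.0, 2.766], 'wrist_force': [-0.209, 0.183, 0.016], 'moment': [-0.028, -0.007, -0.025], 'finger_force': 0.0, 'finger_gap': 93.686} -18.8
```

View pics/top0.png

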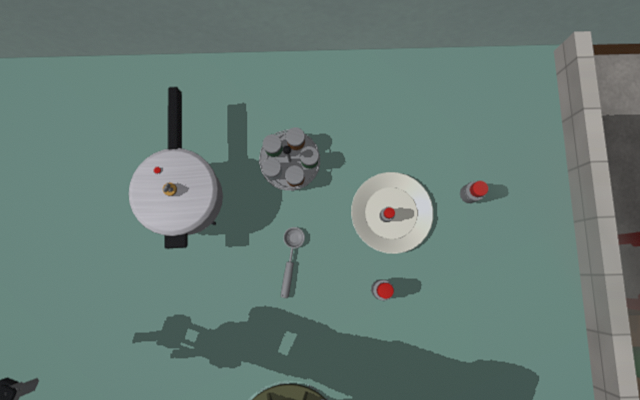

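View pics/side0.png

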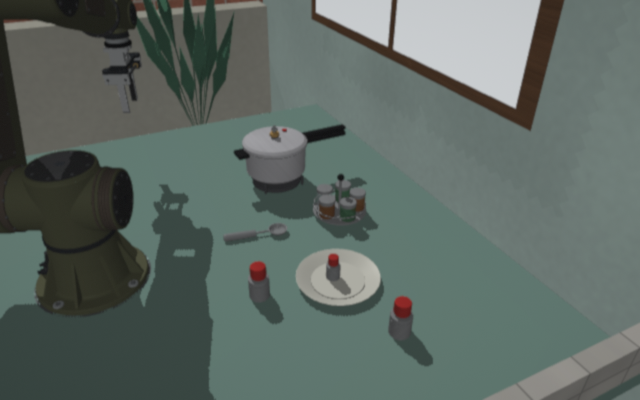

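The red-capped candidates in the top view are (389,213) on the plate, (385,290) and (479,188) on the bench. The one on the plate is the smallest and fits the description. I'll confirm that with a crop and measure.

```bash
python3 - <<'E'
from h import *
crops=[]
for n,boxes in(("top",[(360,160,500,310),(120,140,225,250)]),("side",[(230,220,430,350),(230,110,320,190)])):
    z=np.load(n+"0.npz");p,d=z["p"].astype(int),z["d"];W=world(n,d)
    red=(p[...,0]>120)&(p[...,1]<60)&(p[...,2]<60)
    k,l,st,c=cv2.connectedComponentsWithStats(red.astype(np.uint8))
    for j in range(1,k):
        if st[j,4]>8:
            q=W[(l==j)&(d>0)];print(n,"red",c[j].round(1),st[j,2:].tolist(),"med",np.median(q,0).round(1),"zmax",np.percentile(q[:,2],95).round(1), "mid",((np.percentile(q,3,0)+np.percentile(q,97,0))/2).round(1))
    X,Y,Z=W[...,0],W[...,1],W[...,2]
    # cooker lid
    m=(d>0)&(Z>125)&(Z<260)&(Y>180)&(Y<420)&(X>300)&(X<520)
    q=W[m];cx=[];
    lid=m&(Z<156)
    c2,r=cv2.minEnclosingCircle(W[lid&(np.abs(Y-(300))<150)][:,:2].astype(np.float32)) if lid.any() else (0,0)
    print(n,"lid",c2,r)
    pp=m&(Z>161)
    v,u=np.nonzero(pp)
    print(n,"pipe n",pp.sum(), "px",u.min(),u.max(),v.min(),v.max(),"zmax",Z[pp].max(),"med",np.median(W[pp],0).round(1))
    for lo,hi in((161,170),(170,180),(180,200)):
        s=pp&(Z>=lo)&(Z<hi)
        if s.any(): print(lo,s.sum(),W[s].min(0).round(1),W[s].max(0).round(1),W[s].mean(0).round(1))
    for b in boxes: crops.append(cv2.resize(z["p"][b[1]:b[3],b[0]:b[2],::-1],(400,300),interpolation=cv2.INTER_CUBIC))
cv2.imwrite("pics/crop.png",np.vstack([np.hstack(crops[:2]),np.hstack(crops[2:])]))
z=np.load("top0.npz");W=world("top",z["d"]);p=z["p"].astype(int)
m=(p.min(-1)>150)&(W[...,1]<-100)&(W[...,2]<40);m=m.astype(np.uint8)
print("plate",cv2.minEnclosingCircle(W[(m>0)&(W[...,2]>8)&(z["d"]>0)][:,:2].astype(np.float32)))
E
```

```text
top red [156.9 169.9] [5, 5, 24] med [604.2 262.8 155. ] zmax 157.1 mid [603.8 262.2 154.5]
top red [479.7 188.2] [16, 14, 171] med [ 556.4 -456.4   87.2] zmax 90.7 mid [ 556.7 -456.3   86.8]
top red [388.8 212.6] [11, 10, 86] med [ 507.8 -247.4   66.8] zmax 70.1 mid [ 508.7 -247.4   64.5]
top red [384.8 290.2] [16, 15, 193] med [ 333.1 -226.3   87. ] zmax 90.5 mid [ 332.4 -226.3   87. ]
top lid (501.05303955078125, 250.51918029785156) 72.36279296875Traceback (most recent call last):
  File "<stdin>", line 19, in <module>
    return umr_minimum(a, axis, None, out, keepdims, initial, where)
ValueError: zero-size array to reduction operation minimum which has no identity
```

```bash
python3 - <<'E'
from h import *
crops=[]
for n,boxes in(("top",[(360,160,500,310),(120,140,225,250)]),("side",[(230,220,430,350),(230,110,320,190)])):
    z=np.load(n+"0.npz");p,d=z["p"].astype(int),z["d"];W=world(n,d)
    red=(p[...,0]>120)&(p[...,1]<60)&(p[...,2]<60)
    k,l,st,c=cv2.connectedComponentsWithStats(red.astype(np.uint8))
    for j in range(1,k):
        if st[j,4]>8 and n=="side":
            q=W[(l==j)&(d>0)];print(n,"red",c[j].round(1),st[j,2:].tolist(),"med",np.median(q,0).round(1),"mid",((np.percentile(q,3,0)+np.percentile(q,97,0))/2).round(1))
    X,Y,Z=W[...,0],W[...,1],W[...,2]
    m=(d>0)&(Z>132)&(Z<260)&(np.hypot(X-560,Y-240)<130)
    lid=m&(Z<156)&~((X>645)&(abs(Y-235)<30))
    print(n,"lid",cv2.minEnclosingCircle(W[lid][:,:2].astype(np.float32)),np.percentile(W[lid],[1,99],0).round(1).tolist())
    pp=m&(Z>160)&(np.hypot(X-560,Y-240)<40)
    v,u=np.nonzero(pp)
    if pp.any():print(n,"pipe n",pp.sum(),"px",u.min(),u.max(),v.min(),v.max())
    for lo,hi in((160,170),(170,180),(180,200)):
        s=pp&(Z>=lo)&(Z<hi)
        if s.any(): print(lo,s.sum(),W[s].min(0).round(1),W[s].max(0).round(1),W[s].mean(0).round(1))
    for b in boxes: crops.append(cv2.resize(z["p"][b[1]:b[3],b[0]:b[2],::-1],(400,300),interpolation=cv2.INTER_CUBIC))
cv2.imwrite("pics/crop.png",np.vstack([np.hstack(crops[:2]),np.hstack(crops[2:])]))
E
```

```text
top lid ((561.6295166015625, 233.55543518066406), 97.6717300415039) [[470.4, 141.5, 135.9], [643.3, 321.3, 153.6]]
top pipe n 145 px 162 175 182 195
160 84 [547.1 218.5 160.2] [575.3 246.4 169.9] [560.1 230.3 164.8]
170 35 [553.4 222.9 170.3] [570.6 241.6 179.9] [560.  229.8 175.6]
180 26 [556.5 224.7 180. ] [569.3 239.6 188.7] [560.9 232.3 184.1]
side red [332.9 256.9] [9, 5, 36] med [ 504.1 -250.2   66.7] mid [ 504.6 -250.6   66.4]
side red [257.  266.2] [15, 9, 102] med [ 328.5 -230.5   87.4] mid [ 328.  -229.3   86.9]
side red [402.6 302. ] [16, 11, 136] med [ 553.1 -459.4   86.9] mid [ 553.2 -459.6   86.9]
side lid ((556.9949340820312, 228.75445556640625), 96.61282348632812) [[464.6, 138.4, 132.7], [640.2, 312.5, 153.3]]
side pipe n 70 px 270 278 125 135
160 38 [543.2 216.4 160.1] [571.8 247.7 169.9] [555.9 227.8 165. ]
170 20 [551.  221.5 170.2] [567.5 240.2 179.7] [557.6 230.3 175.8]
180 12 [551.2 223.2 180.1] [564.7 237.6 189.5] [556.8 230.2 183.6]
```

View pics/crop.png

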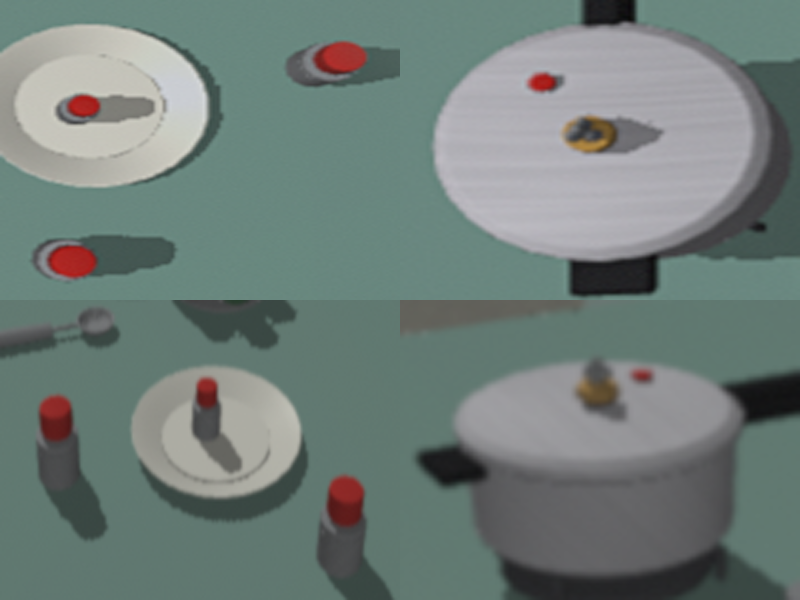

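The crop confirms it: the item on the plate (top view 389,213) is clearly smaller than the two bench ones. The pipe, with its brass flange, is at top view (170,189). Next I square the tool up and raise it, then travel to a view above the weight.

The manual's scale: shifts go in units of 50 mm and turns go in units of 0.05 rad. Converting my numbers, -50 mm is -1, -40 mm is -0.8, -0.375 rad is -7.5.

send_path:
  segments:
    - {"d": [0,0,-0.4],"rotvec": [0,0,-2.5]}
    - {"d": [0,0,-0.8],"rotvec": [0,0,-5]}
    - {"d": [0,0,-1],"rotvec": [0,0,-7.5]}
  finger_gap: 94
  grip_n: 20

```text
clock: 0.4
eef_pos: [202.0, 511.8, 256.8]
eef_rot: [3.141, 0.001, -3.137]
wrist_force: [-0.1, 0.4, 0.4]
finger_gap: 93.9
finger_force: 0.0
```

```bash
python3 -c "
from h import *
print(manip.camera_info('wrist'),manip.read_state()['joints'])"
```

```text
{'K': array([[309.70691629,   0.        , 321.32163022],
       [  0.        , 309.70691629, 203.4012957 ],
       [  0.        ,   0.        ,   1.        ]]), 'mount': array([[-9.83154261e-04, -9.57285505e-01, -2.89142692e-01,
         8.56971409e+01],
       [ 9.99999508e-01, -9.79683366e-04, -1.56729161e-04,
        -8.35072028e-01],
       [-1.33233731e-04, -2.89142703e-01,  9.57285997e-01,
        -1.78831882e+02],
       [ 0.00000000e+00,  0.00000000e+00,  0.00000000e+00,
         1.00000000e+00]])} [ 1.12838741e+00  2.65473977e-01  1.44569232e+00 -1.57872759e-05
  1.42926231e+00 -4.46733023e-01]
```

Scaled: -54 mm is -1.08, -225 mm is -4.5.

send_path:
  segments:
    - {"d": [-0.36,-0.9,0]}
    - {"d": [-0.72,-1.8,0]}
    - {"d": [-1.08,-2.7,0]}
    - {"d": [-1.44,-3.6,0]}
    - {"d": [-1.8,-4.5,0]}

```text
clock: 0.9
eef_pos: [291.8, 284.7, 255.3]
eef_rot: [-3.141, -0.0, 3.141]
wrist_force: [1.0, 0.0, 0.5]
finger_gap: 94.0
finger_force: 0.0
```

send_path:
  segments:
    - {"d": [-0.36,-0.9,0]}
    - {"d": [-0.72,-1.8,0]}
    - {"d": [-1.08,-2.7,0]}
    - {"d": [-1.44,-3.6,0]}
    - {"d": [-1.8,-4.5,0]}

```text
clock: 1.4
eef_pos: [381.6, 59.5, 255.5]
eef_rot: [3.142, 0.0, 3.141]
wrist_force: [0.8, 0.7, 0.2]
finger_gap: 93.8
finger_force: 0.0
```

send_path:
  segments:
    - {"d": [-0.36,-0.9,0]}
    - {"d": [-0.72,-1.8,0]}
    - {"d": [-1.08,-2.7,0]}
    - {"d": [-1.44,-3.6,0]}
    - {"d": [-1.8,-4.5,0]}

```text
clock: 1.9
eef_pos: [471.5, -165.7, 255.2]
eef_rot: [3.141, -0.0, 3.14]
wrist_force: [0.0, 0.6, 0.1]
finger_gap: 94.0
finger_force: 0.0
```

send_path:
  segments:
    - {"d": [-0.24,-0.56,0.4]}
    - {"d": [-0.48,-1.12,0.8]}
    - {"d": [-0.68,-1.66,1.3]}
    - {"d": [-0.68,-1.66,1.3]}
    - {"d": [-0.68,-1.66,1.3]}

```text
clock: 2.4
eef_pos: [505.0, -246.6, 189.9]
eef_rot: [3.141, -0.001, 3.14]
wrist_force: [0.3, 0.9, 0.9]
finger_gap: 93.9
finger_force: 0.0
```

```bash
cat >> h.py <<'E'
from scipy.spatial.transform import Rotation as Ro
def wrist():
    s=manip.read_state();p,d=manip.camera("wrist")
    return s,p,d
def rays(uv,s):
    """tool pose, pixels -> camera centre, world ray directions"""
    i=manip.camera_info("wrist");K=i["K"];M=i["mount"]
    uv=np.atleast_2d(uv).astype(float)-K[:2,2];r=np.hypot(*uv.T)+1e-9;th=r/K[0,0]
    c=np.c_[uv/r[:,None]*np.sin(th)[:,None],np.cos(th)]
    R=Ro.from_euler("xyz",s["eef_rot"]).as_matrix();M=np.array(M)
    return R@M[:3,3]+s["eef_pos"],c@M[:3,:3].T@R.T,c
def atz(uv,s,z):
    o,w,_=rays(uv,s);return o+w*((z-o[2])/w[:,2])[:,None]
def cloud(s,d):
    v,u=np.mgrid[0:400,0:640];o,w,c=rays(np.c_[u.ravel(),v.ravel()],s)
    return (o+w*(d.ravel()/c[:,2])[:,None]).reshape(400,640,3)
E
python3 - <<'E'
from h import *
s,p,d=wrist();cv2.imwrite("pics/w1.png",p[...,::-1]);W=cloud(s,d);P=p.astype(int)
red=(P[...,0]>100)&(P[...,1]<.5*P[...,0])&(P[...,2]<.5*P[...,0])
k,l,st,c=cv2.connectedComponentsWithStats(red.astype(np.uint8))
for j in range(1,k):
    if st[j,4]>30:
        m=l==j;q=W[m&(d>0)];print(c[j],st[j],q.min(0),q.max(0),np.median(q,0))
        t=m&(abs(W[...,2]-67)<1.5);v,u=np.nonzero(t)
        if len(u)>20:
            e=atz(np.c_[u,v],s,67);print("top",len(u),cv2.minEnclosingCircle(e[:,:2].astype(np.float32)),e.mean(0))
print(s["eef_pos"])
E
```

```text
[343.03190429  19.4885344 ] [ 324    3   38   34 1003] [ 313.95751831 -244.56571618   74.872154  ] [ 347.94636708 -210.90640341   89.15399146] [ 331.34091151 -227.46903328   86.8998394 ]
[320.42009132 198.56621005] [309 187  24  24 438] [ 494.38909203 -260.02697982   54.43637579] [ 517.79359906 -236.49203468   68.3246753 ] [ 505.40044839 -247.7610486    66.37647996]
top 368 ((505.6944580078125, -248.34036254882812), 11.979409217834473) [ 506.08180512 -248.40109778   67.        ]
[141.96229508 245.35409836] [127 233  33  26 610] [ 538.31020031 -473.82733333   61.9099202 ] [ 570.52212371 -439.30272301   89.185738  ] [ 554.53305963 -452.09838554   86.50545306]
top 23 ((557.4056396484375, -442.9938659667969), 9.339395523071289) [ 555.86014111 -441.25458284   67.        ]
[ 504.96252891 -246.6301361   189.85343909]
```

View pics/w1.png

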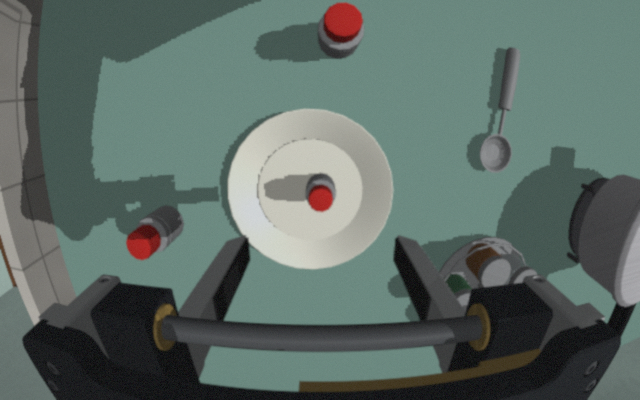

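The wrist view shows the weight on the plate with its knob at (320,198), centred between the fingers. It measures (506,-248.4), in agreement with the fixed cameras. The fingertips must stay above the cup top at z=43, so I grip with the TCP at z=47.

Scaled: 143 mm is 2.86, 45 mm is 0.9.

send_path:
  segments:
    - {"d": [-0.02,-0.03,0.9]}
    - {"d": [-0.02,-0.03,1.8]}
    - {"d": [-0.02,-0.03,2.5]}
    - {"d": [-0.02,-0.03,2.86]}
    - {"d": [-0.02,-0.03,2.86]}

```text
clock: 2.95
eef_pos: [505.6, -246.9, 46.3]
eef_rot: [3.14, -0.002, -3.141]
wrist_force: [0.8, -0.2, 0.5]
finger_gap: 93.7
finger_force: 0.0
```

send_path:
  segments:
    - {}
    - {}
    - {}
    - {}
    - {}
  finger_gap: 15
  grip_n: 45

```text
clock: 3.45
eef_pos: [506.4, -248.2, 47.9]
eef_rot: [-3.141, 0.001, 3.141]
wrist_force: [-0.7, -0.9, -0.5]
finger_gap: 57.2
finger_force: 0.0
```

send_path:
  segments:
    - {}
    - {}
    - {}
    - {}
    - {}

```text
clock: 3.95
eef_pos: [506.2, -248.1, 47.4]
eef_rot: [3.142, -0.0, 3.141]
wrist_force: [-0.0, 0.6, 0.2]
finger_gap: 25.4
finger_force: 45.0
```

Scaled: -40 mm is -0.8, -175 mm is -3.5.

send_path:
  segments:
    - {"d": [0,0,-0.2]}
    - {"d": [0,0,-0.8]}
    - {"d": [0,0,-1.7]}
    - {"d": [0,0,-2.6]}
    - {"d": [0,0,-3.5]}

```text
clock: 4.45
eef_pos: [505.9, -247.9, 225.1]
eef_rot: [-3.141, 0.0, 3.141]
wrist_force: [0.5, -0.7, -0.5]
finger_gap: 25.1
finger_force: 45.0
```

send_path:
  segments:
    - {"d": [-0.06,0.3,-0.6]}
    - {"d": [-0.18,0.9,-1.2]}
    - {"d": [-0.36,1.8,-1.56]}
    - {"d": [-0.54,2.76,-1.56]}
    - {"d": [-0.72,3.72,-1.56]}

```text
clock: 4.95
eef_pos: [542.3, -60.5, 301.9]
eef_rot: [-3.141, 0.002, 3.14]
wrist_force: [1.0, -0.3, -2.1]
finger_gap: 25.1
finger_force: 45.0
```

send_path:
  segments:
    - {"d": [-0.18,0.96,0]}
    - {"d": [-0.36,1.92,0]}
    - {"d": [-0.54,2.88,0]}
    - {"d": [-0.72,3.84,0]}
    - {"d": [-0.9,4.6,0]}

```text
clock: 5.45
eef_pos: [587.3, 170.4, 301.2]
eef_rot: [3.141, 0.0, -3.141]
wrist_force: [0.9, -0.8, -1.0]
finger_gap: 25.6
finger_force: 45.0
```

send_path:
  segments:
    - {"d": [-0.12,0.64,0]}
    - {"d": [-0.26,1.28,0]}
    - {"d": [-0.26,1.28,0]}
    - {"d": [-0.26,1.28,0]}
    - {"d": [-0.26,1.28,0]}

```text
clock: 5.95
eef_pos: [600.5, 231.0, 300.9]
eef_rot: [-3.141, 0.0, 3.14]
wrist_force: [-0.7, -0.1, -0.6]
finger_gap: 25.1
finger_force: 45.0
```

```bash
python3 - <<'E'
from h import *
s,p,d=wrist();cv2.imwrite("pics/w2.png",p[...,::-1]);np.savez("w2.npz",p=p,d=d);W=cloud(s,d);P=p.astype(int)
print(s["eef_pos"],s["wrist_force"])
X,Y,Z=W[...,0],W[...,1],W[...,2]
near=(np.hypot(X-560,Y-231)<35)&(d>0)
for lo,hi,zz in((161,168,165),(168,178,0),(178,186,0),(185,195,188)):
    t=near&(Z>lo)&(Z<hi);v,u=np.nonzero(t)
    if len(u)>3:
        q=W[t];print(lo,len(u),(u.mean(),v.mean()),q.min(0).round(1),q.max(0).round(1),q.mean(0).round(1),cv2.minEnclosingCircle(q[:,:2].astype(np.float32)))
red=(P[...,0]>100)&(P[...,1]<.5*P[...,0])&(P[...,2]<.5*P[...,0])
k,l,st,c=cv2.connectedComponentsWithStats(red.astype(np.uint8))
for j in range(1,k):
    if st[j,4]>30:
        q=W[(l==j)&(d>0)];print("red",c[j].round(1),st[j],np.median(q,0).round(1) if len(q) else 0)
E
```

```text
[600.54841983 230.95528321 300.90685042] [-0.68556597 -0.11243849 -0.64713947]
161 330 (np.float64(323.7969696969697), np.float64(153.9)) [543.9 219.6 161.7] [573.1 247.4 167.1] [557.2 232.7 164.6] ((558.493408203125, 232.7712860107422), 14.832426071166992)
168 134 (np.float64(323.73880597014926), np.float64(154.3507462686567)) [550.1 221.8 168.2] [568.6 242.8 177.9] [556.4 232.6 173.9] ((557.8046264648438, 232.5759735107422), 11.259607315063477)
178 108 (np.float64(324.037037037037), np.float64(156.74074074074073)) [552.4 225.  178.1] [566.4 240.6 186. ] [557.8 232.8 181.3] ((557.6510620117188, 232.78956604003906), 8.854114532470703)
185 38 (np.float64(324.10526315789474), np.float64(157.97368421052633)) [554.5 229.9 185. ] [562.2 235.6 188.4] [558.2 232.8 186.8] ((558.5090942382812, 232.16436767578125), 3.978604555130005)
red [56.1 32.3] [ 46  24  22  18 295] [ 331.9 -214.7   85.3]
red [  3.2 165.9] [  0 159   8  15 101] [ 554.  -441.6   71. ]
red [351.7 193.4] [346 188  13  12 124] [602.  263.5 153.6]
red [321.5 264.1] [ 302  241   40   41 1118] [600.  230.4 319.9]
```

View pics/w2.png

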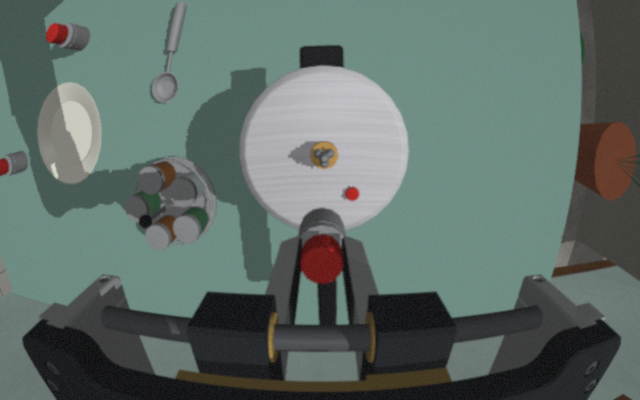

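The pipe is at (324,155), with its axis at about (558.7, 232.5). The weight hangs straight in the fingers at (321,264), concentric with the tool. I move above the pipe and come down to just over the tip.

Scaled: 65 mm is 1.3, 30 mm is 0.6.

send_path:
  segments:
    - {"d": [0.3,0.01,0]}
    - {"d": [0.6,0.02,0]}
    - {"d": [0.836,0.03,0]}
    - {"d": [0.836,0.03,0.7]}
    - {"d": [0.836,0.03,1.3]}

```text
clock: 6.5
eef_pos: [558.7, 232.4, 235.5]
eef_rot: [3.141, 0.002, 3.14]
wrist_force: [0.4, 0.6, -0.7]
finger_gap: 25.3
finger_force: 45.0
```

send_path:
  segments:
    - {}
    - {}
    - {}

```text
clock: 6.8
eef_pos: [559.5, 233.2, 237.7]
eef_rot: [3.141, 0.003, 3.14]
wrist_force: [0.3, 0.6, -1.0]
finger_gap: 25.2
finger_force: 45.0
```

```bash
python3 - <<'E'
from h import *
s,p,d=wrist();cv2.imwrite("pics/w3.png",cv2.resize(p[120:320,220:420,::-1],(600,600),interpolation=cv2.INTER_CUBIC));print(s["eef_pos"],s["wrist_force"])
S,D=manip.camera("side");T,_=manip.camera("top")
cv2.imwrite("pics/s3.png",np.hstack([cv2.resize(S[90:180,225:325,::-1],(500,450),interpolation=cv2.INTER_CUBIC)]))
E
```

```text
[559.51930499 233.17710978 237.65321706] [ 0.25296047  0.57519104 -0.96636332]
```

View pics/w3.png

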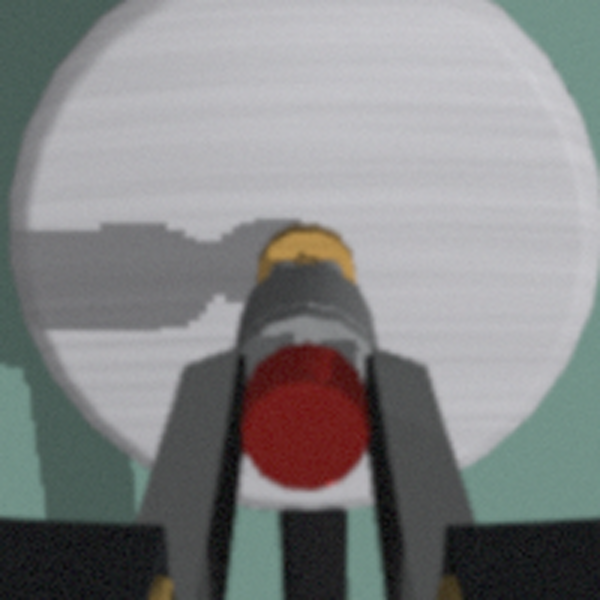

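View pics/s3.png

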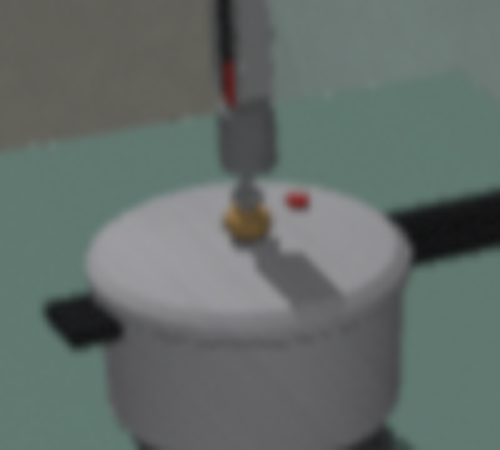

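Both views show the cup centred above the pipe: brass flange centred under the cup in the wrist crop at x≈306, and cup over pipe in the side crop at (247,170). Pressing down in gentle stages.

send_path:
  segments:
    - {"d": [0,0,0.04]}
    - {"d": [0,0,0.08]}
    - {"d": [0,0,0.12]}
    - {"d": [0,0,0.16]}
    - {"d": [0,0,0.2]}

```text
clock: 7.45
eef_pos: [558.8, 233.3, 225.2]
eef_rot: [-3.142, -0.0, 3.141]
wrist_force: [-0.4, -0.2, -1.4]
finger_gap: 25.1
finger_force: 45.0
```

send_path:
  segments:
    - {"d": [0,0,0.016]}
    - {"d": [0,0,0.032]}
    - {"d": [0,0,0.048]}
    - {"d": [0,0,0.064]}
    - {"d": [0,0,0.08]}

```text
clock: 7.95
eef_pos: [558.8, 233.3, 221.5]
eef_rot: [3.142, 0.0, 3.141]
wrist_force: [-0.7, -1.9, -0.2]
finger_gap: 25.1
finger_force: 45.0
```

send_path:
  segments:
    - {"d": [0,0,0.016]}
    - {"d": [0,0,0.032]}
    - {"d": [0,0,0.048]}
    - {"d": [0,0,0.064]}
    - {"d": [0,0,0.08]}

```text
clock: 8.45
eef_pos: [558.8, 233.3, 217.5]
eef_rot: [3.142, 0.0, 3.141]
wrist_force: [-0.5, 0.1, 2.6]
finger_gap: 25.1
finger_force: 45.0
```

send_path:
  segments:
    - {"d": [0,0,0.016]}
    - {"d": [0,0,0.032]}
    - {"d": [0,0,0.048]}

```text
clock: 8.75
eef_pos: [558.9, 233.3, 215.2]
eef_rot: [3.141, 0.0, 3.141]
wrist_force: [-2.0, 0.1, 3.9]
finger_gap: 25.1
finger_force: 45.0
```

send_path:
  segments:
    - {"d": [0,0,0.016]}
    - {"d": [0,0,0.032]}
    - {"d": [0,0,0.048]}

```text
clock: 9.05
eef_pos: [558.9, 233.4, 212.8]
eef_rot: [3.141, 0.0, 3.141]
wrist_force: [-2.2, -0.5, 2.0]
finger_gap: 25.3
finger_force: 45.0
```

Scaled: 2 mm is 0.04, 1.4 mm is 0.028.

send_path:
  segments:
    - {"d": [0,0,0.014]}
    - {"d": [0,0,0.028]}
    - {"d": [0,0,0.04]}

```text
clock: 9.35
eef_pos: [558.8, 233.3, 210.5]
eef_rot: [-3.141, -0.0, 3.141]
wrist_force: [-1.3, -0.2, 2.7]
finger_gap: 24.7
finger_force: 45.0
```

send_path:
  segments:
    - {"d": [0,0,0.01]}
    - {"d": [0,0,0.02]}
    - {"d": [0,0,0.03]}

```text
clock: 9.65
eef_pos: [558.9, 233.3, 208.8]
eef_rot: [-3.141, -0.0, 3.141]
wrist_force: [0.1, 0.2, -0.6]
finger_gap: 24.8
finger_force: 45.0
```

send_path:
  segments:
    - {"d": [0,0,0.008]}
    - {"d": [0,0,0.016]}
    - {"d": [0,0,0.016]}

```text
clock: 9.95
eef_pos: [558.8, 233.3, 208.2]
eef_rot: [-3.142, -0.0, 3.141]
wrist_force: [-0.5, -0.1, -0.2]
finger_gap: 24.9
finger_force: 45.0
```

Scaled: 0.8 mm is 0.016, 0.4 mm is 0.008.

send_path:
  segments:
    - {"d": [0,0,0.008]}
    - {"d": [0,0,0.016]}
    - {"d": [0,0,0.016]}

```text
clock: 10.25
eef_pos: [558.8, 233.3, 207.6]
eef_rot: [-3.142, 0.0, 3.141]
wrist_force: [-0.1, 0.2, -0.5]
finger_gap: 24.8
finger_force: 45.0
```

Scaled: 0.8 mm is 0.016, 0.4 mm is 0.008.

send_path:
  segments:
    - {"d": [0,0,0.008]}
    - {"d": [0,0,0.016]}
    - {"d": [0,0,0.016]}

```text
clock: 10.55
eef_pos: [558.9, 233.3, 207.0]
eef_rot: [3.141, 0.0, 3.141]
wrist_force: [-0.5, 0.4, 2.3]
finger_gap: 25.2
finger_force: 45.0
```

The force dropped at 209, which is the snap, and is rising again now on the seat. I'll press home to about 8 N.

Scaled: 0.8 mm is 0.016, 0.4 mm is 0.008.

send_path:
  segments:
    - {"d": [0,0,0.008]}
    - {"d": [0,0,0.016]}
    - {"d": [0,0,0.016]}

```text
clock: 10.85
eef_pos: [559.0, 233.4, 206.4]
eef_rot: [3.141, 0.001, 3.141]
wrist_force: [-0.4, 0.2, 5.2]
finger_gap: 24.5
finger_force: 45.0
```

send_path:
  segments:
    - {"d": [0,0,0.006]}
    - {"d": [0,0,0.012]}
    - {"d": [0,0,0.012]}

```text
clock: 11.15
eef_pos: [559.0, 233.4, 206.1]
eef_rot: [3.141, 0.001, 3.141]
wrist_force: [-1.2, -0.5, 7.8]
finger_gap: 25.3
finger_force: 45.0
```

Seated firmly at 8 N, at the expected height. Now slowly up through the play until the pull builds.

send_path:
  segments:
    - {"d": [0,0,-0.01]}
    - {"d": [0,0,-0.02]}
    - {"d": [0,0,-0.03]}
    - {"d": [0,0,-0.04]}
    - {"d": [0,0,-0.05]}

```text
clock: 11.65
eef_pos: [558.8, 233.3, 207.5]
eef_rot: [-3.141, -0.0, 3.141]
wrist_force: [0.2, -0.2, -0.3]
finger_gap: 24.9
finger_force: 45.0
```

send_path:
  segments:
    - {"d": [0,0,-0.006]}
    - {"d": [0,0,-0.012]}
    - {"d": [0,0,-0.018]}

```text
clock: 11.95
eef_pos: [558.7, 233.3, 208.5]
eef_rot: [-3.141, -0.0, 3.141]
wrist_force: [-0.1, -0.3, -1.3]
finger_gap: 25.1
finger_force: 45.0
```

Scaled: -0.9 mm is -0.018, -0.6 mm is -0.012.

send_path:
  segments:
    - {"d": [0,0,-0.006]}
    - {"d": [0,0,-0.012]}
    - {"d": [0,0,-0.018]}

```text
clock: 12.25
eef_pos: [558.8, 233.3, 209.6]
eef_rot: [-3.142, -0.0, 3.141]
wrist_force: [0.4, 0.1, -0.9]
finger_gap: 25.3
finger_force: 45.0
```

send_path:
  segments:
    - {"d": [0,0,-0.006]}
    - {"d": [0,0,-0.012]}
    - {"d": [0,0,-0.018]}

```text
clock: 12.55
eef_pos: [558.8, 233.3, 210.4]
eef_rot: [-3.142, -0.0, 3.141]
wrist_force: [0.3, 0.2, -2.7]
finger_gap: 24.9
finger_force: 45.0
```

Starts building maybe. 0.6 per call.

send_path:
  segments:
    - {"d": [0,0,-0.006]}
    - {"d": [0,0,-0.012]}
    - {"d": [0,0,-0.012]}

```text
clock: 12.85
eef_pos: [558.7, 233.3, 210.8]
eef_rot: [-3.141, -0.001, 3.141]
wrist_force: [0.3, -0.1, -4.5]
finger_gap: 25.1
finger_force: 45.0
```

Scaled: -0.6 mm is -0.012, -0.3 mm is -0.006.

send_path:
  segments:
    - {"d": [0,0,-0.006]}
    - {"d": [0,0,-0.012]}
    - {"d": [0,0,-0.012]}

```text
clock: 13.15
eef_pos: [558.7, 233.3, 211.4]
eef_rot: [-3.141, -0.001, 3.141]
wrist_force: [0.7, -0.9, -7.6]
finger_gap: 24.8
finger_force: 45.0
```

Scaled: -0.5 mm is -0.01, -0.3 mm is -0.006.

send_path:
  segments:
    - {"d": [0,0,-0.006]}
    - {"d": [0,0,-0.01]}
    - {"d": [0,0,-0.01]}

```text
clock: 13.45
eef_pos: [558.7, 233.3, 211.9]
eef_rot: [-3.141, -0.001, 3.141]
wrist_force: [0.5, 1.0, -9.5]
finger_gap: 24.7
finger_force: 45.0
```

Scaled: -0.2 mm is -0.004.

send_path:
  segments:
    - {"d": [0,0,-0.004]}
    - {"d": [0,0,-0.004]}

```text
clock: 13.65
eef_pos: [558.7, 233.3, 212.2]
eef_rot: [-3.141, -0.001, 3.141]
wrist_force: [-0.5, 0.6, -12.2]
finger_gap: 25.1
finger_force: 45.0
```

send_path:
  segments:
    - {}
    - {}
    - {}

```text
clock: 13.95
eef_pos: [558.8, 233.3, 212.3]
eef_rot: [-3.141, -0.0, 3.141]
wrist_force: [0.5, 0.4, -12.4]
finger_gap: 25.2
finger_force: 45.0
```

send_path:
  segments:
    - {}
    - {}
    - {}
    - {}
    - {}

```text
clock: 14.45
eef_pos: [558.8, 233.3, 212.4]
eef_rot: [-3.142, -0.0, 3.141]
wrist_force: [-0.3, -0.2, -12.9]
finger_gap: 25.2
finger_force: 45.0
```

send_path:
  segments:
    - {}
    - {}
    - {}
    - {}
    - {}

```text
clock: 14.95
eef_pos: [558.8, 233.3, 212.4]
eef_rot: [-3.142, -0.0, 3.141]
wrist_force: [-0.7, -0.0, -12.1]
finger_gap: 24.9
finger_force: 45.0
```

send_path:
  segments:
    - {"d": [0,0,0.01]}
    - {"d": [0,0,0.02]}
    - {"d": [0,0,0.03]}
    - {"d": [0,0,0.04]}
    - {"d": [0,0,0.05]}

```text
clock: 15.45
eef_pos: [559.1, 233.4, 210.6]
eef_rot: [3.141, 0.001, 3.141]
wrist_force: [-0.5, -0.8, -4.4]
finger_gap: 24.8
finger_force: 45.0
```

send_path:
  segments:
    - {"d": [0,0,0.008]}
    - {"d": [0,0,0.016]}
    - {"d": [0,0,0.024]}
    - {"d": [0,0,0.032]}
    - {"d": [0,0,0.04]}

```text
clock: 15.95
eef_pos: [558.9, 233.4, 208.1]
eef_rot: [3.141, 0.0, 3.141]
wrist_force: [0.6, -0.2, -0.5]
finger_gap: 24.7
finger_force: 45.0
```

The tug held at about 11 N net for over a second. Now back down to the seat, press lightly and release.

Scaled: 1.5 mm is 0.03, 1.2 mm is 0.024.

send_path:
  segments:
    - {"d": [0,0,0.008]}
    - {"d": [0,0,0.016]}
    - {"d": [0,0,0.024]}
    - {"d": [0,0,0.03]}
    - {"d": [0,0,0.03]}

```text
clock: 16.45
eef_pos: [559.0, 233.4, 206.8]
eef_rot: [3.141, 0.001, 3.141]
wrist_force: [-0.3, -0.5, 3.7]
finger_gap: 24.8
finger_force: 45.0
```

Scaled: -0.4 mm is -0.008, -0.2 mm is -0.004.

send_path:
  segments:
    - {"d": [0,0,-0.004]}
    - {"d": [0,0,-0.008]}
    - {"d": [0,0,-0.008]}

```text
clock: 16.75
eef_pos: [558.9, 233.4, 206.9]
eef_rot: [3.142, 0.0, 3.141]
wrist_force: [0.2, 0.1, 3.3]
finger_gap: 25.0
finger_force: 45.0
```

send_path:
  segments:
    - {}
    - {}
    - {}
    - {}
    - {}
  finger_gap: 60

```text
clock: 17.25
eef_pos: [558.8, 233.3, 206.7]
eef_rot: [-3.141, -0.0, 3.141]
wrist_force: [-0.4, -0.3, 0.3]
finger_gap: 58.9
finger_force: 0.0
```

send_path:
  segments:
    - {"d": [0,0,-0.1]}
    - {"d": [0,0,-0.3]}
    - {"d": [0,0,-0.7]}
    - {"d": [0,0,-1.3]}
    - {"d": [0,0,-1.9]}

```text
clock: 17.75
eef_pos: [558.7, 233.3, 303.8]
eef_rot: [3.141, 0.0, 3.141]
wrist_force: [-0.1, 0.1, 0.3]
finger_gap: 60.3
finger_force: 0.0
```

send_path:
  segments:
    - {"d": [-0.4,0,0]}
    - {"d": [-0.8,0,0]}
    - {"d": [-0.8,0,0]}
    - {"d": [-0.8,0,0]}

```text
clock: 18.15
eef_pos: [598.7, 233.2, 302.1]
eef_rot: [3.142, -0.0, 3.141]
wrist_force: [0.0, -0.1, 0.1]
finger_gap: 59.8
finger_force: 0.0
```

```bash
python3 - <<'E'
from h import *
s,p,d=wrist();W=cloud(s,d);P=p.astype(int)
X,Y,Z=W[...,0],W[...,1],W[...,2]
t=(np.hypot(X-559,Y-233)<25)&(Z>222)&(d>0);q=W[t]
print(len(q),np.median(q,0),cv2.minEnclosingCircle(q[:,:2].astype(np.float32)))
S,D=manip.camera("side");w=world("side",D);m=(np.hypot(w[...,0]-557,w[...,1]-231)<25)&(w[...,2]>215);print("side top z",np.percentile(w[m][:,2],[50,90]))
cv2.imwrite("pics/end.png",np.hstack([cv2.resize(p[100:260,240:400,::-1],(400,400)),cv2.resize(S[90:180,230:320,::-1],(400,400))]))
E
```

```text
7527 [572.35613387 232.84103767 416.51766559] ((569.0904541015625, 232.91201782226562), 22.692636489868164)
side top z [461.07396504 509.34222321]
```

View pics/end.png

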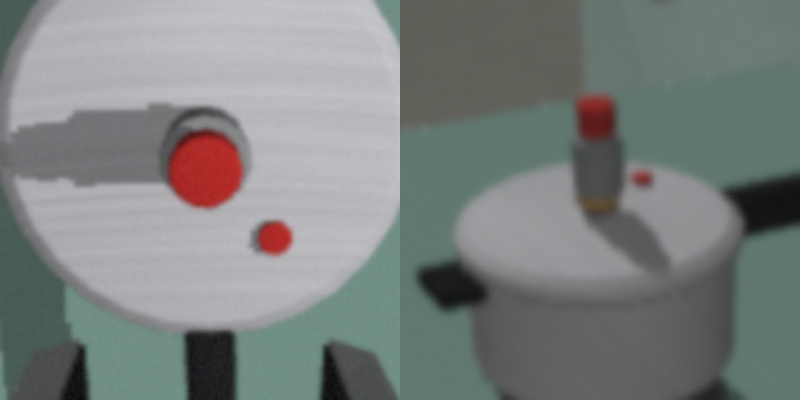

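The weight stands upright on the brass flange (side crop 598,190) and the fingers are clear of it. One quick height check before I hand in.

```bash
python3 - <<'E'
from h import *
s,p,d=wrist();W=cloud(s,d);P=p.astype(int)
t=(np.hypot(W[...,0]-559,W[...,1]-233)<25)&(P[...,0]>100)&(P[...,1]<.5*P[...,0])&(W[...,2]>215)&(W[...,2]<240)
q=W[t];print(len(q),np.median(q,0));z=np.median(q,0)[2]
if len(q)>50 and abs(z-227)<1.5: print(manip.sign_off())
E
```

```text
667 [558.70130441 233.12706244 226.34988682]
the job is handed in; nothing more can be done
None
```

The vent weight is snapped home on the pipe, held a tug of about 11 N for over a second, and was released upright; the job is handed in after about 18 s on the robot's clock, and no verdict came back.

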